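Unlock the vegetable slicer and park its lock pin

TASK

Unlock the vegetable slicer: draw the red-handled lock pin straight out of the sloping bed and park it in the notch in the outer edge of the blue keeper plate on the slicer's near side. Push it fully home into the notch so that it hangs upright with its collar resting flat on the plate, and let go. Leave the food, jars and tins standing around where they are.

Things in the scene. Friction and masses are not known exactly. Their poses are not given: they have to be found in the camera images.
- slicer: Vegetable slicer, fixed: aluminium base 250x150 mm, 15 mm high, with a steel bed sloping up to the right and away from the robot and a level blue keeper plate on a rail along its near side (-y). Origin: centre of the base's underside, on the counter; x level, up-slope, y level, away from the robot and the keeper, z up. Wall cabinets hang over the counter above z = 0.61 from x = 0.57 on, and at the right of the arm's start.
- keeper_seat (a point): Point fixed on the slicer at (-0.050, -0.155, 0.092) in its frame, same axes: where the neck of the parked pin is if the keeper sits mid-range. The keeper is clamped anywhere along the rail and its place is not reported: the notch is up to 16 mm from here along +x or -x and must be felt for or seen. y and z are always true.
- keeper_edge (a point): Point fixed on the slicer at (-0.050, -0.177, 0.092), same axes: on the keeper's straight outer edge, top face. Keeper: blue plate, 120 mm along x, 6 mm thick, free air below. Its one notch is 15 mm wide, cut through, open outward (-y), mouth corners rounded 5 mm. A shank pushed home has its axis 22 mm inward (+y) of the edge. Rail and posts begin 64 mm inward.
- slicer_bed: Bed, steel, 100 mm wide, 265 long, rising at 28 degrees. Origin: middle of the mouth of the pin's bore, on the upper face, at (-0.046, 0, 0.082) in the slicer's frame. x up the slope, y as the slicer's, z square out of the bed, leaning 28 degrees from vertical. Bore 13.5 mm across, right through the 16 mm bed. Lips 7 mm high along both sides at y = -0.048 and 0.048.
- chute_face (a point): Top middle of the near face of the white food chute, at (0.054, 0, 0.130) in the bed's frame, same axes. The chute (85x80 mm, 130 tall, grey knob to 144) stands square on the bed up-slope of the pin and leans over it: a tool straight from above hits it, one tilted along the pin's axis has 54 mm between axis and chute.
- pin_grip (a point): Lock pin, loose, about 0.12 kg, seated in the bore square to the bed. Point on its axis half-way along the red handle; z runs along the pin towards the handle's end. Handle: plain cylinder 20 mm across, z -0.021 to 0.021. Below it a steel collar 28 mm across, 4 mm thick (underside z = -0.025), then a 12 mm round shank 45 mm long, last 3 mm tapered.
- pin_neck (a point): Point on the pin's axis at the underside of the collar, 25 mm below pin_grip; the collar rests on the bed or, parked, on the keeper's top face. Axes as pin_grip.
- pin_tip (a point): The pin's lower end, 70 mm below pin_grip. Axes as pin_grip.
- salt_centre (a point): Bystander: salt shaker, glass body with grey cap, 44 mm across, 90 mm tall; this point is at its centre, half-way up. Not to be handled.
- spice_centre (a point): Bystander: spice jar with ochre cap, 45 mm across, 107 mm tall; this point is at its centre, half-way up. Not to be handled.
- tin_centre (a point): Bystander: tall food tin, 75 mm across, 110 mm tall; this point is at its centre, half-way up. Not to be handled.
- tomato_centre (a point): Bystander: red tomato, 58 mm across, 62 mm tall; this point is at its centre, half-way up. Not to be handled.
- tuna_centre (a point): Bystander: flat tin, 86 mm across, 40 mm tall; this point is at its centre, half-way up. Not to be handled.
- lemon_centre (a point): Bystander: yellow lemon, 78x55x56 mm; this point is at its centre, half-way up. Not to be handled.
- pin: The whole lock pin; origin and axes the same as pin_neck.

How it is judged:
By the outcome, as a careful person would: the job done as asked, in the order asked, and still so for the second after the job is handed in, with the robot touching nothing.
It also fails if it takes over 51 s, if anything falls off the work surface, if the arm or the gripper's body presses on something with over 40 N, if the wrist force passes 120 N, or if a joint passes its speed limit or range.

ROBOT

A 6-joint arm with a two-finger parallel gripper is mounted at the origin on a cart in front of the work surface, level with it; the furniture and walls round the work are solid. World frame = base frame: x ahead of the robot, y to its left, z up, the work surface at z = 0. Lengths are in mm, angles in rad, forces in N, time in s.
With the tool pointing down it reaches from about 275 to 775 mm from the base axis. Payload 14.6 kg.
Tool frame: the origin (TCP) lies on the centre line of the jaws, within the pads' length; the fingertips stand ctrl.nose_length ahead of it and the grasp point (between the pads) lies 5 mm behind it (ctrl.nose_length is the distance from the TCP to the fingertips, in mm); z points along the fingers, y is the line along which they close (so a half turn about z gives the same grasp; the last joint's range is limited). The gripper opens to 85 mm and grips with 20 to 120 N. Pads are 22 mm wide; open, the fingers measure 114 mm over their backs; the gripper's body (76 mm by 85 mm) begins 54 mm behind the grasp point. The pads swing forward as they close: fully open they stand 13 mm farther back than shut.
Start: joints at [1.182, 0.263, -0.048, 1.259, 0, 1.415], TCP at [121.634, 510.719, 245.278] pointing down, gripper open.
Joint ranges: [-2.65, 2.65], [-0.89, 1.7], [-1.18, 1.37], [-2.13, 2.11], [-1.35, 1.29], [-3.14, 3.14]. Speed limits (rad/s): [1.89, 1.89, 2.57, 2.79, 3.14, 3.14].

INTERFACE

Orientations are given as a unit quaternion [w, x, y, z].
In Python, from station import ctrl, cams gives the robot as it stands.
- The arm moves only by the shell command python3 -m jog 'ROWS' [OPENING]. ROWS is JSON, one flat list of numbers, 4 for each row, row after row: the shift along the tool's x, y, z in m, then the turn about the tool's z in degrees. A call has 1 to 8 rows; each row is the pose to reach, as a shift and turn from the pose commanded when the call began, along the tool's axes at that moment; what a row does not reach only later rows make up. A row lasts 1/8 s, in which the tool goes at most 62.5 mm and 10.7 degrees, less where a joint would pass 70% of its speed; a pose out of reach is approached as far as the arm can. A call with a gripper value outside its range is refused whole. OPENING is the gripper's target within -1 to 1 (fully open at 1, half-way at 0, shut at -1), set as the call begins (- or left out, the last holds). The fingers move at their own pace and stop on an object; the grip force is fixed at half the most. Time passes only in rows, so rows that repeat a pose let the fingers close. It gives the time, the measured TCP pose, the force, the opening and the grip force at its end, in the units of the state.
- ctrl.observe(): the state, without advancing time (a new reading comes with each control period).
- cams.snapshot(name): name is "side" or "top"; returns a dict with "color" (420x560x3 uint8, blue, green, red), "mtx" (3x3 intrinsics, pixels), "k1" (the pictures are not rectified: a ray, as slopes to the right and down, at radius r is drawn at 1 + k1 r^2 times it, then the intrinsics apply), "R" (3x3) and "t" (3): a world point X has camera coordinates R X + t. Camera axes: x right, y down, z forward; pixel columns grow to the right and rows downward; lengths in mm; the calibration is good to about 2 mm. A picture is of the moment at which its call begins. There is no depth.
- ctrl.sign_off(): hands the job in; it is judged then, once.
The state is a dict: "time_s": time; "joint_pos": joint angles; "qd": joint speeds; "effort": joint torques, N m; "eef_pos": TCP position; "ee_rot": TCP orientation; "force": force on the tool from outside, world axes, zero at the start; "moment": the same for the moment, N m; "opening": finger opening in mm; "grasp_force": force on a finger pad.
Only numpy, scipy, OpenCV 4.12 (cv2) and the standard library are available. Lean on these libraries where they do the work, as an engineer would, in place of code of your own. Each camera call takes 0.05 s, during which the arm holds its last target. There are 200 camera calls.

## Working session

There is one attempt and no reset: what is moved stays moved. The work goes in short steps, Python scripts to look and compute and a shell command to move; the robot and the scene stay as the last step left them, time stands still between calls to the robot, and variables do not carry over. Pictures are saved under pics/ and viewed, at most 10 in all, crops included, and the job is handed in when it is done.

```bash
mkdir -p pics; ls; python3 - <<'E'
from station import ctrl,cams
import cv2,numpy as np
s=ctrl.observe();print({k:np.round(v,3) for k,v in s.items()},ctrl.nose_length)
for n in("side","top"):
    c=cams.snapshot(n);cv2.imwrite(f"pics/{n}0.png",c["color"]);np.savez(f"pics/{n}0.npz",**c)
    print(n,c["mtx"].round(1).tolist(),c["k1"],np.round(c["R"],3).tolist(),np.round(c["t"],1))
E
```

```text
pics
{'time_s': np.float64(0.0), 'joint_pos': array([ 1.182,  0.264, -0.049,  1.259, -0.   ,  1.416]), 'qd': array([ 0.001,  0.   ,  0.   ,  0.   ,  0.001, -0.   ]), 'effort': array([-1.0000e-03, -6.3763e+01,  3.8457e+01,  1.3000e-02, -0.0000e+00,
        0.0000e+00]), 'eef_pos': array([121.544, 510.474, 244.828]), 'ee_rot': array([-0.   ,  0.117,  0.993, -0.001]), 'force': array([ 0.413, -0.216, -0.029]), 'moment': array([-0.002,  0.004,  0.054]), 'grasp_force': np.float64(0.0), 'opening': np.float64(85.213)} 14.0
side [[494.3, 0.0, 279.7], [0.0, 494.3, 209.8], [0.0, 0.0, 1.0]] -0.008768275263916436 [[0.881, -0.474, 0.004], [-0.26, -0.491, -0.831], [0.396, 0.731, -0.556]] [-509.   276.6 1220.6]
top [[539.4, 0.0, 277.4], [0.0, 539.4, 214.4], [0.0, 0.0, 1.0]] 0.06711158982220171 [[-0.253, -0.967, -0.015], [-0.784, 0.214, -0.583], [0.567, -0.136, -0.812]] [ 119.1  531.9 1357.9]
```

View pics/side0.png

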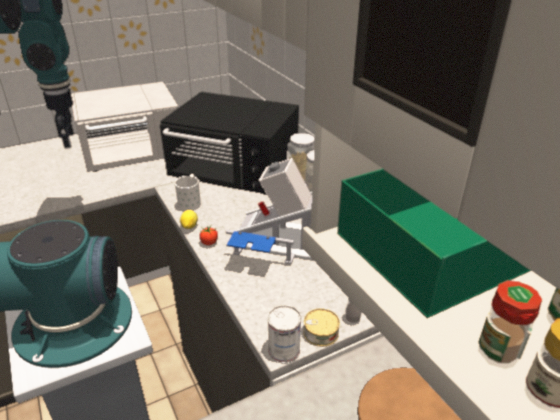

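View pics/top0.png

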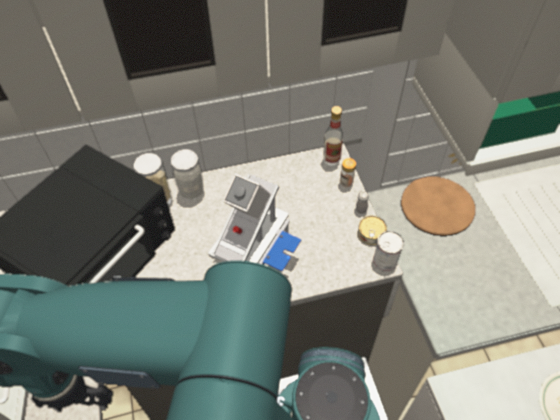

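The side view shows the pin at about (264,208), the keeper at (250,242) and the tomato at (208,235). In the top view the pin is at (238,230) and the keeper at (282,252). Next I'll enlarge both.

```bash
python3 - <<'E'
import cv2,numpy as np
a=cv2.imread("pics/side0.png")[155:275,220:320];b=cv2.imread("pics/top0.png")[170:280,205:305]
a=cv2.resize(a,None,fx=5,fy=5,interpolation=cv2.INTER_CUBIC)[:, :400*2]
cv2.imwrite("pics/sc.png",a)
cv2.imwrite("pics/tc.png",cv2.resize(b,None,fx=5,fy=5,interpolation=cv2.INTER_CUBIC))
E
```

```text
(no output)
```

View pics/sc.png

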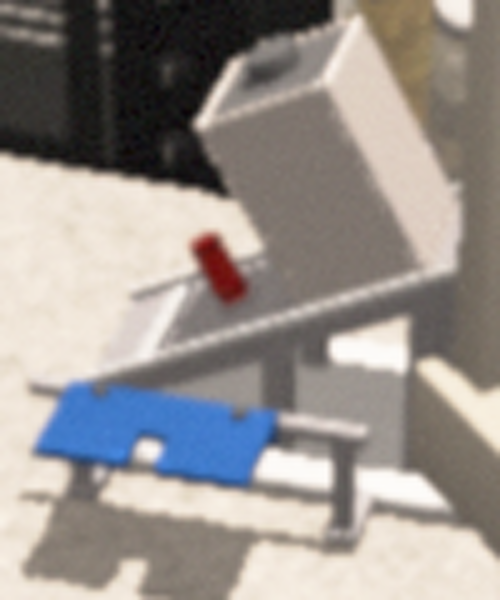

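View pics/tc.png

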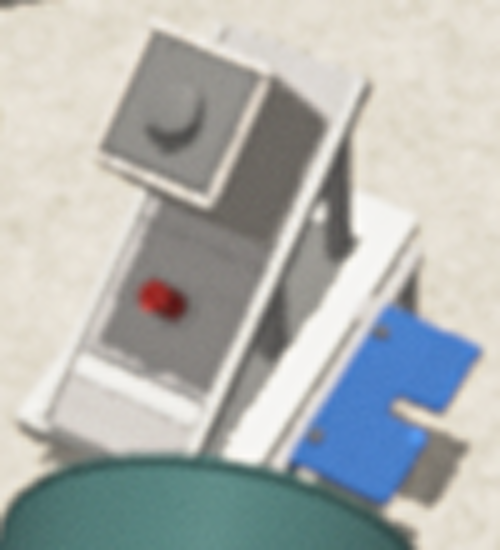

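The crops show the slicer clearly, with the keeper notch mouth at about (147,460) in the side crop and (435,420) in the top crop. I'll fit the slicer pose and keeper offset from the known points.

```bash
cat >geo.py <<'E'
import numpy as np
from scipy.optimize import least_squares
A=np.radians(28);BX=np.array([np.cos(A),0,np.sin(A)]);BZ=np.array([-np.sin(A),0,np.cos(A)])
bed=lambda x,y,z:np.array([-46.,0,82])+x*BX+np.array([0,y,0])+z*BZ
def proj(c,X):
    p=c["R"]@X+c["t"];u=p[:2]/p[2];u=u*(1+c["k1"]*(u@u));return c["mtx"][:2,:2]@u+c["mtx"][:2,2]
def T(p,X):
    c,s=np.cos(p[2]),np.sin(p[2]);return np.array([c*X[0]-s*X[1]+p[0],s*X[0]+c*X[1]+p[1],X[2]])
cam=lambda f:dict(np.load(f"pics/{f}.npz"))
E
python3 - <<'E'
from geo import *
S,Tp=cam("side0"),cam("top0");so,to=np.array([220,155]),np.array([205,170])
k=lambda dx,y:(lambda o:np.array([-50+o+dx,y,92.]))
f=lambda v:(lambda o:v)
obs=[(f(bed(0,0,25)),(219,268),(163,300)),(f(bed(54,0,130)),(214,93),(154,183)),
(f(bed(54,-40,130)),(197,125),(210,208)),(f(bed(54,40,130)),(232,62),(98,158)),
(k(60,-177),(252,472),(482,350)),(k(-60,-177),(37,447),(383,503)),(k(0,-177),(147,460),(435,420)),(k(0,-148),(150,437),(390,404))]
def r(p):
    o=[]
    for fn,a,b in obs:
        X=T(p,fn(p[3]))
        o+=list(proj(S,X)-so-np.array(a)/5)+list(proj(Tp,X)-to-np.array(b)/5)
    return np.array(o)
best=min((least_squares(r,[600,y,w,0],x_scale=[10,10,.1,5],loss='soft_l1') for w in(-.5,0,-1,.5) for y in(0,-200)),key=lambda q:q.cost)
p=best.x;print(p.round(3),best.cost);print(r(p).reshape(-1,4).round(1))
np.save("p.npy",p)
for n,X in dict(grip=bed(0,0,25),seat=np.array([-50+p[3],-155,92]),edge=np.array([-50+p[3],-177,92.]),chute=bed(54,0,130)).items():print(n,T(p,X).round(1))
# independent triangulation
def tri(a,b):
    return least_squares(lambda X:np.r_[proj(S,X)-so-np.array(a)/5,proj(Tp,X)-to-np.array(b)/5],[500.,0,100]).x.round(1)
print("tri grip",tri(*obs[0][1:]),"notch",tri(*obs[6][1:]))
print("bed axis",np.append(T([0,0,p[2]],BZ)[:2],BZ[2]).round(3), (cx:=-S['R'].T@S['t']).round(0),(-Tp['R'].T@Tp['t']).round(0))
# bystanders: tomato, lemon on counter from side
for n,a,z in(("tomato",(208,235),31),("lemon",(189,218),28)):
    print(n,least_squares(lambda q:proj(S,np.array([q[0],q[1],z]))-np.array(a),[500,0]).x.round(0))
E
```

```text
[615.076  52.272  -7.021  -4.753] 14.819637089780652
[[-0.3 -0.1  0.4 -1.2]
 [-0.5 -0.1 -1.3 -1.4]
 [-1.   0.5  0.1 -1.1]
 [-0.3 -0.5 -2.5 -1.7]
 [-1.9  2.1  0.1 -2. ]
 [-1.9  0.2  1.1 -0.7]
 [-2.6  1.   0.3 -0.4]
 [-0.  -0.8  0.3 -1.1]]
grip [572.4  91.1 104.1]
seat [470.3 -25.5  92. ]
edge [455.5 -41.8  92. ]
chute [571.2  92.2 222.1]
tri grip [572.8  92.9 101.1] notch [460.3 -41.2  90.2]
bed axis [-0.347  0.316  0.883] [  37. -997.  911.] [-323.  185. 1415.]
tomato [411. 140.]
lemon [393. 255.]
```

The jog rows have no tilt axis, but the pin leans 28°. I'll check what the controller does with orientation, first with a small turn in free air, then near the reach limit.

```bash
cat >st.py <<'E'
from station import ctrl
import numpy as np
from scipy.spatial.transform import Rotation as R
s=ctrl.observe();M=R.from_quat(np.roll(s["ee_rot"],-1)).as_matrix()
print("t",s["time_s"].round(2),"pos",s["eef_pos"].round(1),"q",s["joint_pos"].round(3),"F",s["force"].round(1),"open",s["opening"].round(1),"gf",s["grasp_force"].round(1))
print("tool x,y,z in world:",M.T.round(3).tolist())
E
python3 -m jog '[0,0,-0.05,5, 0,0,-0.05,5]'; python3 st.py
```

```text
time_s: 0.35
eef_pos: [122.0, 511.6, 297.8]
ee_rot: [0.0, 0.16, 0.987, 0.002]
force: [0.4, 0.4, -0.8]
opening: 85.5
grasp_force: 0.0Traceback (most recent call last):
  File "st.py", line 5, in <module>
    print("t",s["time_s"].round(2),"pos",s["eef_pos"].round(1),"q",s["joint_pos"].round(3),"F",s["force"].round(1),"open",s["opening"].round(1),"gf",s["grasp_force"].round(1))
              ^^^^^^^^^^^^^^^^^
AttributeError: 'float' object has no attribute 'round'
```

```bash
sed -i 's/^s=ctrl.observe()/s={k:np.asarray(v) for k,v in ctrl.observe().items()}/' st.py; python3 -m jog '[0,0,-0.06,0, 0,0,-0.12,0, 0,0,-0.18,0, 0,0,-0.24,0, 0,0,-0.3,0, 0,0,-0.36,0,0,0,-0.36,0]'; python3 st.py
```

```text
time_s: 1.23
eef_pos: [114.2, 479.6, 549.3]
ee_rot: [0.005, 0.16, 0.987, 0.027]
force: [-0.1, 0.2, 0.4]
opening: 85.2
grasp_force: 0.0
t 1.23 pos [114.2 479.6 549.3] q [1.17  0.324 0.918 2.109 0.003 1.491] F [-0.1  0.2  0.4] open 85.2 gf 0.0
tool x,y,z in world: [[-0.949, 0.316, -0.002], [0.315, 0.948, 0.055], [0.019, 0.052, -0.998]]
```

```bash
python3 -m jog '[0,0,0.05,0, 0,0,0.1,0,0,0,0.1,0]'; python3 st.py
```

```text
time_s: 1.6
eef_pos: [115.3, 483.1, 444.0]
ee_rot: [0.004, 0.16, 0.987, 0.022]
force: [0.5, -0.3, 0.0]
opening: 85.4
grasp_force: 0.0
t 1.6 pos [115.3 483.1 444. ] q [1.171 0.208 0.415 1.733 0.002 1.492] F [ 0.5 -0.3  0. ] open 85.4 gf 0.0
tool x,y,z in world: [[-0.949, 0.316, -0.001], [0.315, 0.948, 0.045], [0.015, 0.043, -0.999]]
```

The tilt produced by pushing against the reach limit is kept as the new commanded pose, so it can be used to lean the tool. I'll go to azimuth −42° near the base, push up against the joint-4 limit there to tilt 28° along the pin axis, then translate to the pin.

```bash
cat >>st.py <<'E'
import sys
ax=np.array([.347,-.316,-.883])
print("tilt deg",np.degrees(np.arccos(-M[2,2])).round(1),"az",np.degrees(np.arctan2(M[1,2],M[0,2])).round(1),"err to bore axis",np.degrees(np.arccos(min(1,M[:,2]@ax))).round(1), "y az",np.degrees(np.arctan2(M[1,1],M[0,1])).round(1))
for a in sys.argv[1:]:
    print(a,"shift m:",(M.T@(np.array(eval(a),float)-s["eef_pos"])/1000).round(3))
E
python3 st.py 330,330,444 420,0,444 265,-240,444; python3 - <<'E'
from geo import *
S,Tp=cam("side0"),cam("top0")
for n,a,b in (("greenbox corner lo",(345,237),(487,150)),("tin",(285,333),(388,250)),("tuna",(322,326),(372,230)),("salt",(353,308),(362,203))):
    q=least_squares(lambda X:np.r_[proj(S,X)-a,proj(Tp,X)-b],[500.,-300,100]);print(n,q.x.round(0),q.cost.round(1))
E
```

```text
t 1.6 pos [115.3 483.1 444. ] q [1.171 0.208 0.415 1.733 0.002 1.492] F [ 0.5 -0.3  0. ] open 85.4 gf 0.0
tool x,y,z in world: [[-0.949, 0.316, -0.001], [0.315, 0.948, 0.045], [0.015, 0.043, -0.999]]
tilt deg 2.6 az 70.2 err to bore axis 29.1 y az 71.6
330,330,444 shift m: [-0.252 -0.077 -0.003]
420,0,444 shift m: [-0.442 -0.362 -0.016]
265,-240,444 shift m: [-0.37  -0.638 -0.029]
greenbox corner lo [ 415. -507.  448.] 12.2
tin [ 417. -323.   57.] 0.3
tuna [ 521. -317.   20.] 1.4
salt [ 612. -316.   38.] 0.1
```

```bash
python3 -m jog '[-0.05,-0.015,0,3,-0.1,-0.03,-0.001,6,-0.15,-0.046,-0.002,9,-0.2,-0.062,-0.003,12,-0.252,-0.077,-0.003,15,-0.284,-0.125,-0.005,18,-0.316,-0.172,-0.008,21,-0.347,-0.22,-0.01,24]'; python3 st.py  420,0,444 265,-240,444
```

```text
time_s: 2.6
eef_pos: [375.4, 165.6, 446.5]
ee_rot: [-0.002, 0.362, 0.932, 0.027]
force: [-0.1, 0.1, -0.5]
opening: 85.0
grasp_force: 0.0
t 2.6 pos [375.4 165.6 446.5] q [0.183 0.059 0.241 1.727 0.049 0.925] F [-0.1  0.1 -0.5] open 85.0 gf 0.0
tool x,y,z in world: [[-0.738, 0.675, 0.023], [0.675, 0.736, 0.05], [0.017, 0.052, -0.998]]
tilt deg 3.2 az 72.4 err to bore axis 29.4 y az 47.5
420,0,444 shift m: [-0.145 -0.092 -0.005]
265,-240,444 shift m: [-0.192 -0.373 -0.021]
```

```bash
python3 -m jog '[-0.048,-0.031,0,0,-0.097,-0.061,-0.002,0,-0.145,-0.092,-0.005,0,-0.15,-0.15,-0.008,0,-0.155,-0.2,-0.012,0,-0.16,-0.25,-0.014,0,-0.17,-0.29,-0.016,0,-0.18,-0.295,-0.017,0]'; python3 st.py  310,-175,444 310,-175,600
```

```text
time_s: 3.6
eef_pos: [308.4, -173.0, 444.5]
ee_rot: [-0.002, 0.363, 0.931, 0.029]
force: [-0.1, 0.8, 0.7]
opening: 85.6
grasp_force: 0.0
t 3.6 pos [ 308.4 -173.   444.5] q [-0.784 -0.007  0.166  1.77   0.051 -0.041] F [-0.1  0.8  0.7] open 85.6 gf 0.0
tool x,y,z in world: [[-0.736, 0.676, 0.024], [0.677, 0.735, 0.052], [0.018, 0.055, -0.998]]
tilt deg 3.3 az 71.9 err to bore axis 29.5 y az 47.4
310,-175,444 shift m: [-0.003 -0.     0.   ]
310,-175,600 shift m: [ 0.001  0.008 -0.155]
```

```bash
python3 -m jog '[0,0,-0.06,0,0,0,-0.12,0,0,0,-0.18,0,0,0,-0.24,0,0,0,-0.3,0,0,0,-0.36,0,0,0,-0.42,0,0,0,-0.48,0]'; python3 st.py  310,-175,600
```

```text
time_s: 4.6
eef_pos: [298.5, -176.1, 570.6]
ee_rot: [0.024, 0.362, 0.932, 0.018]
force: [-0.0, -0.2, -1.5]
opening: 85.2
grasp_force: 0.0
t 4.6 pos [ 298.5 -176.1  570.6] q [-0.812  0.064  0.63   2.109  0.052 -0.069] F [-0.  -0.2 -1.5] open 85.2 gf 0.0
tool x,y,z in world: [[-0.737, 0.676, -0.031], [0.674, 0.737, 0.05], [0.057, 0.016, -0.998]]
tilt deg 3.4 az 15.6 err to bore axis 26.3 y az 47.6
310,-175,600 shift m: [-0.009  0.01  -0.029]
```

```bash
for i in 1; do python3 -m jog '[0,0,-0.06,0,0,0,-0.12,0]' >/dev/null; python3 st.py; python3 -m jog '[0,0,-0.06,0]'>/dev/null; python3 st.py;python3 -m jog '[0.06,0,0,0]'>/dev/null; python3 st.py; done
```

```text
t 4.85 pos [ 292.9 -173.1  588.2] q [-0.818  0.037  0.658  2.109  0.053 -0.074] F [ 1.3 -0.9  0. ] open 85.7 gf 0.0
tool x,y,z in world: [[-0.733, 0.675, -0.087], [0.674, 0.737, 0.046], [0.095, -0.024, -0.995]]
tilt deg 5.6 az -14.3 err to bore axis 23.2 y az 47.6
t 4.97 pos [ 288.9 -170.3  600. ] q [-0.822  0.018  0.677  2.109  0.053 -0.075] F [ 0.1 -0.5 -0.4] open 85.4 gf 0.0
tool x,y,z in world: [[-0.728, 0.674, -0.124], [0.674, 0.737, 0.044], [0.121, -0.052, -0.991]]
tilt deg 7.6 az -23.1 err to bore axis 21.0 y az 47.5
t 5.1 pos [ 246.  -130.9  592.4] q [-0.842 -0.093  0.547  2.091  0.056 -0.095] F [-0.8  0.8  0.2] open 85.5 gf 0.0
tool x,y,z in world: [[-0.728, 0.674, -0.124], [0.674, 0.737, 0.044], [0.121, -0.052, -0.991]]
tilt deg 7.6 az -23.1 err to bore axis 21.0 y az 47.5
```

```bash
python3 -m jog '[0,0,-0.06,0,0,0,-0.12,0]' >/dev/null;  python3 -m jog '[0,0,-0.06,0,0,0,-0.12,0]'>/dev/null; python3 -m jog '[0,0,-0.06,0,0,0,-0.12,0]'>/dev/null; python3 st.py;python3 -m jog '[0,0,-0.06,0,0,0,-0.12,0]'>/dev/null; python3 st.py
```

```text
t 5.85 pos [ 240.2 -106.4  643.7] q [-0.768 -0.141  0.673  2.109  0.034 -0.016] F [ 0.3  0.6 -0.1] open 85.4 gf 0.0
tool x,y,z in world: [[-0.703, 0.657, -0.273], [0.677, 0.736, 0.028], [0.219, -0.165, -0.962]]
tilt deg 15.9 az -37.0 err to bore axis 12.3 y az 47.4
t 6.1 pos [234.8 -92.4 659. ] q [-0.721 -0.165  0.702  2.109  0.017  0.03 ] F [-0.3  0.7  0.3] open 85.4 gf 0.0
tool x,y,z in world: [[-0.691, 0.648, -0.322], [0.677, 0.735, 0.025], [0.253, -0.201, -0.946]]
tilt deg 18.8 az -38.4 err to bore axis 9.3 y az 47.3
```

```bash
python3 -m jog '[0,-0.02,-0.055,0,0,-0.04,-0.11,0]' >/dev/null; python3 st.py; python3 -m jog '[0,-0.02,-0.055,0,0,-0.04,-0.11,0]'>/dev/null; python3 -m jog '[0,-0.02,-0.055,0,0,-0.03,-0.11,0]'>/dev/null; python3 st.py
```

```text
t 6.35 pos [213.6 -98.7 669.5] q [-0.844 -0.208  0.703  2.109  0.047 -0.083] F [ 2.1 -0.8  0.4] open 85.3 gf 0.0
tool x,y,z in world: [[-0.678, 0.637, -0.367], [0.681, 0.732, 0.013], [0.277, -0.241, -0.93]]
tilt deg 21.5 az -41.0 err to bore axis 6.5 y az 47.1
t 6.85 pos [204.  -90.4 704.5] q [-0.685 -0.216  0.8    2.109 -0.082  0.056] F [-0.3 -0.5  0.4] open 85.3 gf 0.0
tool x,y,z in world: [[-0.65, 0.603, -0.463], [0.697, 0.715, -0.047], [0.303, -0.353, -0.885]]
tilt deg 27.7 az -49.4 err to bore axis 3.3 y az 45.7
```

```bash
python3 st.py 250,310,580 250,110,640
```

```text
t 6.85 pos [204.  -90.4 704.5] q [-0.685 -0.216  0.8    2.109 -0.082  0.056] F [-0.3 -0.5  0.4] open 85.3 gf 0.0
tool x,y,z in world: [[-0.65, 0.603, -0.463], [0.697, 0.715, -0.047], [0.303, -0.353, -0.885]]
tilt deg 27.7 az -49.4 err to bore axis 3.3 y az 45.7
250,310,580 shift m: [ 0.269  0.324 -0.017]
250,110,640 shift m: [0.121 0.178 0.   ]
```

```bash
python3 -m jog '[0.04,0.04,0.01,0,0.07,0.08,0.02,0,0.1,0.12,0.03,0,0.13,0.16,0.03,0,0.165,0.2,0.03,0,0.2,0.245,0.02,0,0.235,0.285,0,0,0.269,0.324,-0.017,0]' >/dev/null; python3 st.py; python3 -m jog '[0.269,0.324,-0.017,0]' | head -0; python3 st.py 250,310,580
```

```text
t 7.85 pos [244.5 128.4 606.2] q [ 0.644 -0.043  0.538  2.108 -0.48   1.389] F [ 2.1 -0.3  0.5] open 85.5 gf 0.0
tool x,y,z in world: [[-0.652, 0.601, -0.462], [0.692, 0.721, -0.04], [0.309, -0.346, -0.886]]
tilt deg 27.6 az -48.3 err to bore axis 2.8 y az 46.2
t 7.98 pos [251.1 187.5 586.1] q [ 0.784  0.039  0.551  2.109 -0.481  1.545] F [ 2.  -1.2  0.5] open 85.4 gf 0.0
tool x,y,z in world: [[-0.653, 0.6, -0.462], [0.691, 0.722, -0.038], [0.31, -0.344, -0.886]]
tilt deg 27.6 az -48.0 err to bore axis 2.7 y az 46.2
250,310,580 shift m: [ 0.077  0.088 -0.037]Exception ignored on flushing sys.stdout:
BrokenPipeError: [Errno 32] Broken pipe
```

```bash
python3 -m jog '[-0.028,0,-0.054,0,-0.056,0,-0.108,0]' >/dev/null; python3 st.py 520,138,237 500,157,350 400,180,500 572,91,104
```

```text
t 8.22 pos [274.4 163.5 619. ] q [ 0.677  0.023  0.645  2.109 -0.482  1.396] F [ 0.3 -0.  -0.3] open 85.2 gf 0.0
tool x,y,z in world: [[-0.652, 0.595, -0.469], [0.673, 0.74, 0.002], [0.348, -0.314, -0.883]]
tilt deg 28.0 az -42.1 err to bore axis 0.4 y az 47.7
520,138,237 shift m: [0.004 0.146 0.431]
500,157,350 shift m: [-0.025  0.146  0.318]
400,180,500 shift m: [-0.016  0.096  0.144]
572,91,104 shift m: [0.004 0.146 0.581]
```

```bash
python3 -m jog '[0,0.04,0.04,0,0,0.08,0.08,0,0,0.11,0.13,0,0.001,0.13,0.18,0,0.002,0.146,0.23,0,0.004,0.146,0.29,0,0.004,0.146,0.35,0,0.004,0.146,0.4,0]' 0.2 >/dev/null; python3 -m jog '[0,0,0,0]'>/dev/null;python3 st.py 572.4,91.1,104.1
python3 - <<'E'
from station import cams
import cv2,numpy as np
for n,(x,y,w,h) in dict(side=(200,90,130,120),top=(170,150,130,120)).items():
    c=cams.snapshot(n);np.savez(f"pics/{n}1.npz",**c);cv2.imwrite(f"pics/{n}1.png",cv2.resize(c["color"][y:y+h,x:x+w],None,fx=3,fy=3,interpolation=2))
a,b=[cv2.imread(f"pics/{n}1.png") for n in("side","top")];cv2.imwrite("pics/both1.png",np.hstack([a,b]))
E
```

```text
t 9.35 pos [507.6 145.2 260.7] q [ 0.337  0.13  -0.278  0.922 -0.425  1.028] F [ 0.2 -0.4  0.5] open 51.2 gf 0.0
tool x,y,z in world: [[-0.652, 0.598, -0.466], [0.677, 0.736, -0.003], [0.341, -0.317, -0.885]]
tilt deg 27.8 az -42.9 err to bore axis 0.5 y az 47.4
572.4,91.1,104.1 shift m: [-0.002  0.004  0.178]
```

View pics/both1.png

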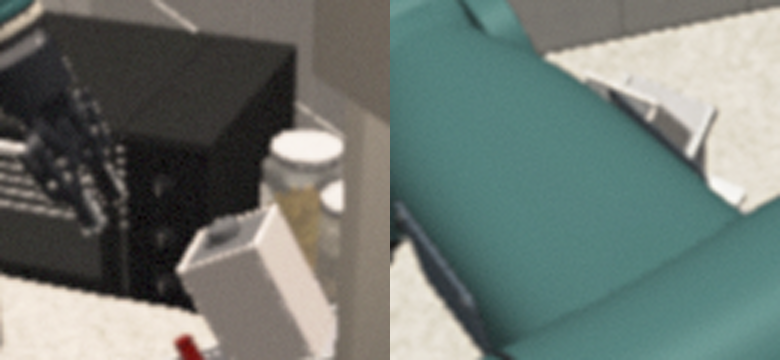

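The fingertips are at about (92,225) and (120,195) in the side crop, above and left of the chute and in line with the pin at (187,348). The arm hides the pin in the top view. I'll advance along the axis and check from the side view.

```bash
python3 -m jog '[-0.001,0.002,0.03,0,-0.002,0.004,0.06,0,-0.002,0.004,0.09,0,-0.002,0.004,0.12,0,-0.002,0.004,0.12,0]' >/dev/null;python3 st.py 572.4,91.1,104.1
python3 - <<'E'
from station import cams,ctrl
from geo import *
import cv2
from scipy.spatial.transform import Rotation as R
c=cams.snapshot("side");x,y,w,h=210,140,100,90
im=cv2.resize(c["color"][y:y+h,x:x+w],None,fx=6,fy=6,interpolation=2)
s=ctrl.observe();M=R.from_quat(np.roll(s["ee_rot"],-1)).as_matrix();t=np.array(s["eef_pos"])
p=np.load("p.npy")
for X in(t+M@[0,25,14],t+M@[0,-25,14],t+M@[0,0,72],T(p,bed(0,0,46)),T(p,bed(0,0,4))):
    q=(proj(c,X)-[x,y]+.5)*6;print(q.round(0));cv2.circle(im,tuple(int(v) for v in q),3,(0,255,0),1)
cv2.imwrite("pics/s2.png",im)
E
```

```text
t 10.07 pos [554.6 110.5 159.3] q [ 0.239  0.234 -0.445  0.604 -0.399  0.924] F [-0.3  0.2  0.5] open 51.6 gf 0.0
tool x,y,z in world: [[-0.65, 0.598, -0.468], [0.676, 0.737, 0.002], [0.347, -0.315, -0.884]]
tilt deg 27.9 az -42.3 err to bore axis 0.4 y az 47.5
572.4,91.1,104.1 shift m: [ 0.003 -0.002  0.061]
[299. 304.]
[270. 357.]
[340. 426.]
[304. 380.]
[344. 448.]
```

View pics/s2.png

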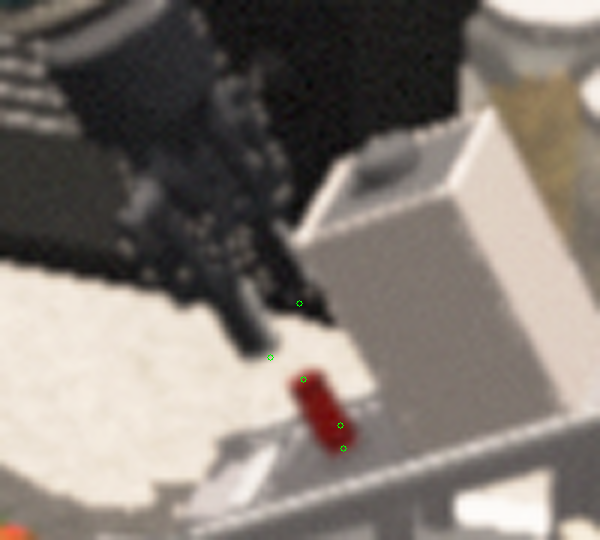

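The side crop shows the handle from (306,380) to (342,445), matching the predicted points. The near finger is at (258,345) and in line. I'll go down and grip.

```bash
python3 -m jog '[0.002,-0.001,0.025,0,0.003,-0.002,0.045,0,0.003,-0.002,0.059,0,0.003,-0.002,0.059,0]' >/dev/null;python3 st.py 572.4,91.1,104.1; python3 -m jog '[0,0,0,0,0,0,0,0,0,0,0,0,0,0,0,0,0,0,0,0,0,0,0,0]' -1;python3 st.py 572.4,91.1,104.1
```

```text
t 10.62 pos [571.9  92.  106.1] q [ 0.196  0.301 -0.521  0.443 -0.386  0.878] F [-0.6  0.3 -0.9] open 51.3 gf 0.0
tool x,y,z in world: [[-0.65, 0.598, -0.469], [0.676, 0.737, 0.003], [0.347, -0.315, -0.883]]
tilt deg 28.0 az -42.2 err to bore axis 0.4 y az 47.5
572.4,91.1,104.1 shift m: [ 0.    -0.     0.002]
time_s: 11.38
eef_pos: [572.1, 92.1, 106.7]
ee_rot: [0.226, 0.352, 0.904, -0.086]
force: [-1.9, 2.5, 5.9]
opening: 18.4
grasp_force: 58.3
t 11.38 pos [572.1  92.1 106.7] q [ 0.196  0.3   -0.521  0.442 -0.386  0.878] F [-1.9  2.5  5.9] open 18.4 gf 58.3
tool x,y,z in world: [[-0.65, 0.598, -0.469], [0.675, 0.737, 0.004], [0.349, -0.314, -0.883]]
tilt deg 28.0 az -42.0 err to bore axis 0.4 y az 47.5
572.4,91.1,104.1 shift m: [ 0.    -0.001  0.003]
```

```bash
python3 -m jog '[0,0,-0.01,0,0,0,-0.025,0,0,0,-0.04,0,0,0,-0.06,0]';python3 -m jog '[0,0,-0.04,0,0,0,-0.08,0,0,0,-0.12,0,0,0,-0.16,0]' >/dev/null;python3 st.py
```

```text
time_s: 11.88
eef_pos: [550.3, 110.8, 159.6]
ee_rot: [0.225, 0.352, 0.904, -0.086]
force: [0.9, -0.2, -2.1]
opening: 18.4
grasp_force: 58.7
t 12.38 pos [494.2 161.4 302. ] q [ 0.379  0.109 -0.19   1.043 -0.434  1.071] F [ 1.7  0.3 -1.3] open 18.5 gf 58.7
tool x,y,z in world: [[-0.65, 0.598, -0.469], [0.676, 0.737, 0.003], [0.347, -0.315, -0.883]]
tilt deg 28.0 az -42.2 err to bore axis 0.4 y az 47.5
```

The pin is out. Next I'll carry it to azimuth −42° near the base and push inward against the reach limit to bring the tool back upright.

```bash
python3 st.py 330,-165,300 |tail -1; python3 -m jog '[0.02,-0.04,0,0,0.035,-0.08,0,0,0.05,-0.13,0,0]' >/dev/null; python3 st.py 330,-165,300
```

```text
330,-165,300 shift m: [-0.087 -0.352  0.047]
t 12.75 pos [373.6  94.8 276.4] q [ 0.326 -0.131 -0.497  0.952 -0.422  1.014] F [ 1.2  0.3 -1.6] open 18.3 gf 59.1
tool x,y,z in world: [[-0.651, 0.597, -0.469], [0.675, 0.738, 0.003], [0.348, -0.314, -0.883]]
tilt deg 27.9 az -42.1 err to bore axis 0.4 y az 47.5
330,-165,300 shift m: [-0.138 -0.221  0.046]
```

```bash
python3 -m jog '[-0.023,-0.037,0.008,0,-0.046,-0.074,0.015,0,-0.069,-0.11,0.023,0,-0.092,-0.147,0.031,0,-0.115,-0.184,0.038,0,-0.138,-0.221,0.046,0,-0.138,-0.221,0.046,0]' >/dev/null; python3 st.py; python3 -m jog '[0.05,0,0.02,0,0.1,0,0.05,0,0.14,0,0.07,0]'>/dev/null; python3 st.py
```

```text
t 13.62 pos [ 330.2 -166.8  300.5] q [-0.661 -0.351 -0.601  0.833 -0.038  0.077] F [-0.1 -0.1 -1.9] open 18.8 gf 59.3
tool x,y,z in world: [[-0.647, 0.6, -0.469], [0.679, 0.734, 0.003], [0.346, -0.317, -0.883]]
tilt deg 28.0 az -42.5 err to bore axis 0.4 y az 47.2
t 14.0 pos [ 262.9 -101.9  170.5] q [-0.596 -0.461 -1.001  0.548 -0.066  0.131] F [ 0.  -0.9 -2.2] open 18.7 gf 59.3
tool x,y,z in world: [[-0.65, 0.598, -0.468], [0.676, 0.737, 0.003], [0.346, -0.314, -0.884]]
tilt deg 27.9 az -42.2 err to bore axis 0.4 y az 47.5
```

```bash
python3 -m jog '[0.052,-0.01,-0.028,0,0.104,-0.02,-0.056,0]'>/dev/null; python3 st.py;python3 -m jog '[0.052,-0.01,-0.028,0,0.104,-0.02,-0.056,0]'>/dev/null; python3 st.py
```

```text
t 14.25 pos [165.8 -38.9 172.5] q [-0.691 -0.783 -1.016  0.853 -0.021  0.045] F [-0.6 -0.6  1.1] open 18.4 gf 59.2
tool x,y,z in world: [[-0.652, 0.597, -0.467], [0.674, 0.739, 0.003], [0.346, -0.313, -0.884]]
tilt deg 27.8 az -42.1 err to bore axis 0.4 y az 47.6
t 14.5 pos [115.9  -5.7 173.1] q [-0.361 -0.857 -0.995  0.982 -0.169  0.349] F [ 0.8  0.6 -0.9] open 18.2 gf 59.2
tool x,y,z in world: [[-0.649, 0.606, -0.46], [0.68, 0.734, 0.007], [0.342, -0.308, -0.888]]
tilt deg 27.4 az -42.0 err to bore axis 0.7 y az 47.2
```

Low down, the limit comes too close to the base, so I'll back off and use the shoulder limit at a greater height, where there is room.

```bash
python3 -m jog '[-0.05,0.01,0.028,0,-0.1,0.01,0.056,0,-0.15,-0.01,0.08,0,-0.15,-0.01,0.08,0]'>/dev/null; python3 st.py 300,-165,450
```

```text
t 15.0 pos [ 236.5 -130.6  170.8] q [-0.881 -0.511 -1.005  0.606  0.066 -0.117] F [-0.6  0.9 -1.2] open 18.3 gf 59.3
tool x,y,z in world: [[-0.651, 0.605, -0.458], [0.679, 0.734, 0.006], [0.34, -0.307, -0.889]]
tilt deg 27.3 az -42.1 err to bore axis 0.8 y az 47.2
300,-165,450 shift m: [-0.19   0.019 -0.216]
```

```bash
python3 -m jog '[-0.038,0.004,-0.043,0,-0.076,0.008,-0.086,0,-0.114,0.011,-0.13,0,-0.152,0.015,-0.173,0,-0.19,0.019,-0.216,0,-0.19,0.019,-0.216,0]'>/dev/null; python3 st.py; python3 -m jog '[0.052,0,-0.028,0,0.104,0,-0.056,0]'>/dev/null; python3 st.py
```

```text
t 15.75 pos [ 300.3 -162.8  453.3] q [-0.74  -0.375 -0.193  1.272  0.005  0.004] F [ 0.3  0.2 -2. ] open 18.5 gf 59.2
tool x,y,z in world: [[-0.652, 0.601, -0.463], [0.675, 0.737, 0.006], [0.345, -0.309, -0.887]]
tilt deg 27.6 az -41.9 err to bore axis 0.6 y az 47.5
t 16.0 pos [210.5 -80.8 450.4] q [-0.741 -0.566 -0.242  1.421  0.005  0.003] F [ 1.2 -0.1 -0.3] open 18.2 gf 59.2
tool x,y,z in world: [[-0.654, 0.603, -0.456], [0.676, 0.737, 0.006], [0.34, -0.304, -0.89]]
tilt deg 27.1 az -41.9 err to bore axis 1.0 y az 47.5
```

That limit also lies too close over the base. Instead I'll swing to the opposite azimuth (138°), open floor at the left rear, where an upward push undoes the tilt.

```bash
python3 st.py 280,0,440 310,100,440 290,200,440 230,280,440| tail -4
```

```text
280,0,440 shift m: [0.008 0.106 0.008]
310,100,440 shift m: [ 0.049  0.2   -0.012]
290,200,440 shift m: [ 0.122  0.261 -0.049]
230,280,440 shift m: [ 0.21   0.279 -0.094]
```

```bash
python3 - <<'E'
from station import cams
import cv2
c=cams.snapshot("top");cv2.imwrite("pics/top3.png",c["color"])
E
```

```text
(no output)
```

View pics/top3.png

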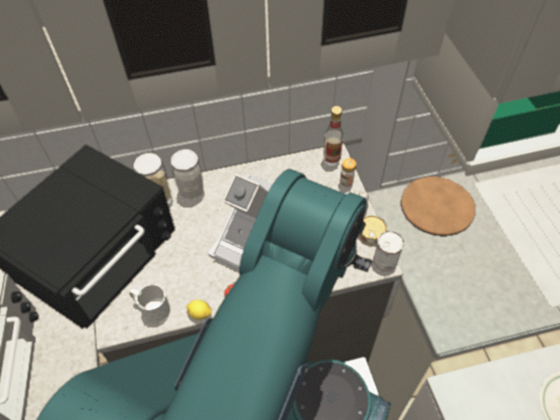

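The top view shows the bed without the pin, the bystanders undisturbed, and open floor at lower left, so I'll sweep round.

```bash
python3 -m jog '[0.004,0.053,0.004,-8,0.008,0.106,0.008,-16,0.028,0.153,-0.002,-24,0.049,0.2,-0.012,-32,0.085,0.23,-0.03,-40,0.122,0.261,-0.049,-50,0.166,0.27,-0.07,-60,0.21,0.279,-0.094,-70]'>/dev/null; python3 st.py 230,280,440 130,340,440 20,360,440 -90,340,440 -180,290,440
```

```text
t 17.05 pos [266.1 135.  441. ] q [ 0.587 -0.19  -0.076  1.569 -0.443  0.571] F [ 2.   0.5 -0.8] open 18.5 gf 59.2
tool x,y,z in world: [[-0.944, -0.042, -0.327], [0.06, 0.953, -0.296], [0.324, -0.299, -0.898]]
tilt deg 26.1 az -42.7 err to bore axis 1.9 y az 86.4
230,280,440 shift m: [ 0.028  0.136 -0.054]
130,340,440 shift m: [ 0.12   0.188 -0.104]
20,360,440 shift m: [ 0.223  0.2   -0.146]
-90,340,440 shift m: [ 0.328  0.174 -0.176]
-180,290,440 shift m: [ 0.415  0.121 -0.19 ]
```

```bash
python3 -m jog '[0.01,0.045,-0.018,-6,0.018,0.09,-0.036,-12,0.028,0.136,-0.054,-18,0.06,0.153,-0.07,-24,0.09,0.17,-0.087,-30,0.12,0.188,-0.104,-36,0.155,0.192,-0.118,-42,0.19,0.196,-0.132,-48]'>/dev/null; python3 st.py  20,360,440 -90,340,440 -180,290,440 -280,230,440
```

```text
t 18.05 pos [ 56.3 352.6 439.8] q [ 1.456  0.178  0.272  1.947 -0.364  0.681] F [ 0.2  0.1 -1.3] open 18.0 gf 59.3
tool x,y,z in world: [[-0.677, -0.736, 0.001], [-0.661, 0.607, -0.441], [0.324, -0.299, -0.898]]
tilt deg 26.2 az -42.7 err to bore axis 1.9 y az 137.4
20,360,440 shift m: [ 0.019  0.028 -0.014]
-90,340,440 shift m: [ 0.108  0.089 -0.044]
-180,290,440 shift m: [ 0.206  0.118 -0.058]
-280,230,440 shift m: [ 0.318  0.148 -0.072]
```

```bash
python3 st.py -90,370,380 -200,320,380 -320,210,380|tail -3
```

```text
-90,370,380 shift m: [0.086 0.134 0.001]
-200,320,380 shift m: [ 0.197  0.176 -0.02 ]
-320,210,380 shift m: [ 0.36   0.188 -0.026]
```

```bash
python3 -m jog '[0.03,0.045,0,0,0.058,0.09,0,0,0.086,0.134,0,0,0.123,0.148,-0.007,0,0.16,0.162,-0.014,0,0.197,0.176,-0.02,0,0.24,0.18,-0.02,0,0.28,0.184,-0.022,0]'>/dev/null;python3 -m jog '[0.04,0.002,-0.001,0,0.08,0.004,-0.002,0,0.08,0.004,-0.002,0]'>/dev/null; python3 st.py
```

```text
t 19.42 pos [-318.9  209.   378.3] q [ 2.36   0.32   0.279  1.986 -0.018  1.537] F [ 0.5 -0.1 -0.7] open 18.6 gf 59.3
tool x,y,z in world: [[-0.677, -0.736, -0.001], [-0.66, 0.608, -0.441], [0.325, -0.298, -0.898]]
tilt deg 26.2 az -42.5 err to bore axis 1.9 y az 137.4
```

```bash
python3 -m jog '[0,-0.026,-0.054,0,0,-0.052,-0.108,0]'>/dev/null;python3 -m jog '[0,-0.026,-0.054,0,0,-0.052,-0.108,0]'>/dev/null;python3 -m jog '[0,-0.026,-0.054,0,0,-0.052,-0.108,0]'>/dev/null; python3 st.py
```

```text
t 20.18 pos [-269.7  178.3  470.8] q [ 2.326  0.166  0.376  2.109 -0.026  1.506] F [-0.8 -0.  -1.9] open 18.4 gf 61.5
tool x,y,z in world: [[-0.679, -0.734, -0.004], [-0.694, 0.643, -0.324], [0.24, -0.218, -0.946]]
tilt deg 18.9 az -42.1 err to bore axis 9.1 y az 137.2
```

```bash
python3 -m jog '[0,-0.02,-0.057,0,0,-0.04,-0.114,0]'>/dev/null;python3 -m jog '[0,-0.016,-0.058,0,0,-0.032,-0.116,0]'>/dev/null;python3 -m jog '[0,-0.012,-0.059,0,0,-0.024,-0.116,0]'>/dev/null; python3 st.py;python3 -m jog '[0,-0.01,-0.059,0,0,-0.02,-0.118,0]'>/dev/null; python3 st.py
```

```text
t 20.92 pos [-250.5  170.5  509.4] q [ 2.301  0.072  0.418  2.109 -0.031  1.478] F [ 0.2 -0.8 -1.9] open 18.1 gf 61.5
tool x,y,z in world: [[-0.677, -0.736, -0.012], [-0.721, 0.666, -0.194], [0.151, -0.122, -0.981]]
tilt deg 11.2 az -39.0 err to bore axis 16.8 y az 137.3
t 21.18 pos [-248.1  170.7  522. ] q [ 2.295  0.052  0.443  2.109 -0.032  1.471] F [ 0.1 -0.6 -1.7] open 18.3 gf 61.5
tool x,y,z in world: [[-0.676, -0.736, -0.017], [-0.727, 0.671, -0.149], [0.121, -0.089, -0.989]]
tilt deg 8.6 az -36.3 err to bore axis 19.5 y az 137.3
```

```bash
python3 -m jog '[0.05,-0.005,-0.02,0]'>/dev/null;python3 -m jog '[0.012,-0.006,-0.059,0,0.024,-0.012,-0.118,0]'>/dev/null; python3 st.py;python3 -m jog '[0,-0.005,-0.06,0,0,-0.01,-0.12,0]'>/dev/null; python3 st.py
```

```text
t 21.55 pos [-292.4  117.6  537.1] q [ 2.500e+00  5.200e-02  5.000e-01  2.109e+00 -1.000e-03  1.671e+00] F [ 0.8 -0.2 -1.4] open 18.2 gf 61.5
tool x,y,z in world: [[-0.676, -0.737, -0.01], [-0.733, 0.674, -0.09], [0.073, -0.053, -0.996]]
tilt deg 5.2 az -36.1 err to bore axis 22.9 y az 137.4
t 21.8 pos [-290.6  117.2  551.2] q [ 2.497e+00  3.300e-02  5.300e-01  2.109e+00 -1.000e-03  1.671e+00] F [-0.8 -0.4 -1.1] open 18.5 gf 61.5
tool x,y,z in world: [[-0.678, -0.735, -0.005], [-0.735, 0.677, -0.041], [0.034, -0.024, -0.999]]
tilt deg 2.4 az -35.9 err to bore axis 25.6 y az 137.3
```

```bash
python3 -m jog '[0,-0.002,-0.06,0,0,-0.004,-0.105,0]'>/dev/null; python3 st.py -200,260,420 -90,350,350 40,370,350 
```

```text
t 22.05 pos [-290.4  116.8  565.6] q [ 2.497  0.016  0.563  2.109 -0.     1.671] F [-0.  -0.7 -1.7] open 18.3 gf 61.5
tool x,y,z in world: [[-0.678, -0.735, 0.0], [-0.735, 0.678, 0.008], [-0.006, 0.005, -1.0]]
tilt deg 0.4 az 140.5 err to bore axis 28.4 y az 137.3
-200,260,420 shift m: [-0.167  0.029  0.146]
-90,350,350 shift m: [-0.307  0.009  0.216]
40,370,350 shift m: [-0.41  -0.073  0.215]
```

```bash
python3 -m jog '[-0.05,0.01,0.04,0,-0.1,0.02,0.08,0,-0.15,0.028,0.12,0,-0.2,0.025,0.16,0,-0.25,0.018,0.19,0,-0.307,0.009,0.216,0,-0.36,-0.03,0.216,0,-0.41,-0.073,0.215,0]'>/dev/null; python3 st.py 40,370,350 130,350,350 230,300,350 310,230,350 360,150,350
```

```text
t 23.05 pos [ 28.6 368.  348.7] q [ 1.268 -0.023 -0.11   1.483  0.004  0.441] F [-0.8  2.  -1.9] open 17.9 gf 61.5
tool x,y,z in world: [[-0.677, -0.736, 0.001], [-0.736, 0.677, 0.004], [-0.004, 0.002, -1.0]]
tilt deg 0.3 az 147.9 err to bore axis 28.3 y az 137.4
40,370,350 shift m: [-0.009 -0.007 -0.001]
130,350,350 shift m: [-0.055 -0.087 -0.002]
230,300,350 shift m: [-0.086 -0.194 -0.002]
310,230,350 shift m: [-0.089 -0.301 -0.003]
360,150,350 shift m: [-0.064 -0.392 -0.003]
```

```bash
python3 -m jog '[-0.035,-0.047,0,0,-0.06,-0.095,0,0,-0.075,-0.145,0,0,-0.086,-0.194,0,0,-0.089,-0.25,0,0,-0.089,-0.301,0,0,-0.077,-0.345,0,0,-0.064,-0.392,0,0]'>/dev/null; python3 st.py 400,30,260 417,-84,220
```

```text
t 24.05 pos [359.  148.  347.2] q [ 0.178  0.014 -0.077  1.483  0.004 -0.649] F [ 0.3  0.4 -1. ] open 18.2 gf 61.5
tool x,y,z in world: [[-0.677, -0.736, 0.0], [-0.736, 0.677, 0.005], [-0.004, 0.003, -1.0]]
tilt deg 0.3 az 138.8 err to bore axis 28.3 y az 137.4
400,30,260 shift m: [ 0.059 -0.111  0.087]
417,-84,220 shift m: [ 0.131 -0.2    0.126]
```

```bash
python3 -m jog '[0.02,-0.037,0.03,0,0.04,-0.074,0.06,0,0.059,-0.111,0.087,0,0.083,-0.14,0.1,0,0.107,-0.17,0.12,0,0.124,-0.2,0.165,0,0.124,-0.2,0.19,0,0.124,-0.2,0.19,0]'>/dev/null; python3 st.py 421.8,-78.8,124
python3 - <<'E'
from station import cams,ctrl
from geo import *
import cv2
from scipy.spatial.transform import Rotation as R
s=ctrl.observe();M=R.from_quat(np.roll(s["ee_rot"],-1)).as_matrix();t=np.array(s["eef_pos"]);p=np.load("p.npy")
ims=[]
for n,(x,y,w,h) in dict(side=(205,165,100,120),top=(240,190,100,120)).items():
    c=cams.snapshot(n);np.savez(f"pics/{n}4.npz",**c)
    im=cv2.resize(c["color"][y:y+h,x:x+w],None,fx=4,fy=4,interpolation=2)
    for X in(t+M@[0,0,73],t+M@[0,0,28],*[T(p,np.array([-50+p[3]+d,-177,92])) for d in(-60,-7.5,7.5,60)]):
        q=(proj(c,X)-[x,y]+.5)*4;cv2.circle(im,tuple(int(v) for v in q),2,(0,255,0),1)
    ims.append(im)
cv2.imwrite("pics/both4.png",np.hstack(ims))
E
```

```text
t 25.05 pos [419.7 -76.5 155.2] q [-0.373  0.154 -0.451  0.974  0.002 -1.199] F [-0.3  0.5 -0.8] open 18.7 gf 61.4
tool x,y,z in world: [[-0.678, -0.735, 0.001], [-0.735, 0.678, 0.008], [-0.007, 0.004, -1.0]]
tilt deg 0.5 az 147.2 err to bore axis 28.4 y az 137.3
421.8,-78.8,124 shift m: [ 0.    -0.003  0.031]
```

View pics/both4.png

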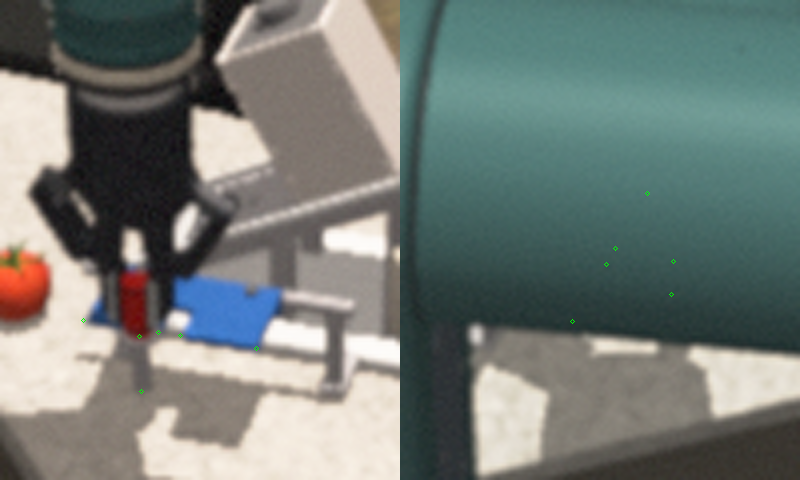

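The side view shows the pin tip at (140,392), on its predicted point. The notch gap at about (175,325) is a little right of the fitted mouth at (169,334), and the arm hides the keeper in the top view. I'll intersect the side-view pixels with the plane z = 92.

```bash
python3 - <<'E'
from geo import *
S,Tp=cam("side0"),cam("top0");p=np.load("p.npy");so,to=np.array([220,155]),np.array([205,170])
def ray(c,px,z):return least_squares(lambda q:proj(c,np.array([q[0],q[1],z]))-px,[450,-40]).x
c,s=np.cos(p[2]),np.sin(p[2]);inv=lambda w:np.array([[c,s],[-s,c]])@(w-p[:2])
for n,a,b in(("mouth",(147,460),(435,420)),("inner",(150,437),(390,404)),("Rout",(252,472),(482,350)),("Lout",(37,447),(383,503)),("Lin",(70,383),(290,460)),("Rin",(277,408),(390,305))):
    u=ray(S,so+np.array(a)/5,92);v=ray(Tp,to+np.array(b)/5,92)
    print(n,"side",u.round(1),inv(u).round(1),"top",v.round(1),inv(v).round(1))
import cv2
im=S["color"][225:260,222:282];cv2.imwrite("pics/k.png",cv2.resize(im,None,fx=12,fy=12,interpolation=2))
E
```

```text
mouth side [463.5 -41. ] [ -49.4 -171. ] top [454.3 -40.7] [ -56.3 -176.9]
inner side [473.6 -23.5] [ -53.7 -151.3] top [471.5 -18.6] [ -58.5 -149.1]
Rout side [508.4 -76.5] [   7.7 -167. ] top [493.1 -80. ] [  -1.2 -179.9]
Lout side [416.  -3.] [-110.1 -174.8] top [409.6   2.1] [-118.3 -175.4]
Lin side [455.4  42.1] [-111.3 -115. ] top [450.4  45.9] [-117.5 -115.6]
Rin side [546.6 -32.7] [   6.5 -108.9] top [537.8 -36.4] [   2.5 -117.6]
```

View pics/k.png

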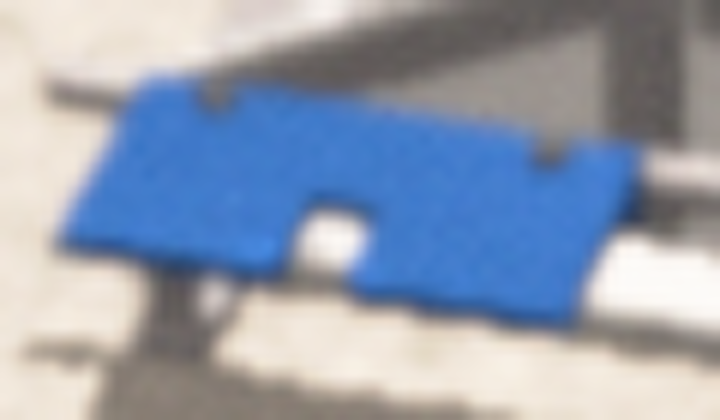

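The crop shows the notch's inner end at about (340,193), the mouth centre at about (317,272), and the outer top corners at (62,238) and (572,312).

```bash
python3 - <<'E'
from geo import *
S=cam("side0");S4=cam("side4");p=np.load("p.npy")
def ray(c,px,z):return least_squares(lambda q:proj(c,np.array([q[0],q[1],z]))-px,[450,-40]).x
c,s=np.cos(p[2]),np.sin(p[2]);inv=lambda w:np.array([[c,s],[-s,c]])@(w-p[:2])
for n,a in(("mouth",(317,272)),("inner",(340,193)),("L",(62,238)),("R",(572,312)),("Lin",(140,78)),("Rin",(645,148))):
    u=ray(S,np.array(a)/12+[221.5,224.5],92);print(n,u.round(1),inv(u).round(1))
# tip in side4 crop
print("tip", inv(ray(S4,np.array((140,392))/4+[204.5,164.5],82)).round(1))
from station import ctrl
print("tcp",inv(np.array(ctrl.observe()["eef_pos"][:2])).round(1))
E
```

```text
mouth [459.7 -39.8] [ -53.  -172.6]
inner [476.7 -16. ] [ -56.5 -143.6]
L [414.4  -1.8] [-112.1 -175. ]
R [503.4 -79.1] [   5.8 -172.4]
Lin [454.4  45.7] [-114.4 -112.9]
Rin [545.8 -33.4] [   6.4 -110. ]
tip [ -59.3 -227.6]
tcp [ -56.9 -225.8]
```

```bash
python3 -m jog '[0,-0.003,0.015,0,0,-0.003,0.03,0,-0.015,-0.003,0.03,0,-0.03,-0.003,0.03,0,-0.036,-0.003,0.03,0,-0.036,-0.003,0.03,0]'>/dev/null; python3 st.py; python3 -m jog '[-0.004,0,0,0,-0.008,0,0,0,-0.012,0,0,0]'; python3 -m jog '[-0.003,0,0,0,-0.006,0,0,0]'
```

```text
t 25.9 pos [447.8 -51.5 126.6] q [-0.297  0.215 -0.457  0.903  0.002 -1.125] F [-0.5  0.2 -1.2] open 18.5 gf 61.4
tool x,y,z in world: [[-0.676, -0.737, -0.0], [-0.737, 0.676, 0.004], [-0.003, 0.003, -1.0]]
tilt deg 0.2 az 136.7 err to bore axis 28.2 y az 137.4
time_s: 26.28
eef_pos: [455.5, -43.0, 126.3]
ee_rot: [-0.001, -0.402, 0.916, 0.002]
force: [0.6, -0.6, -2.3]
opening: 18.3
grasp_force: 61.4
time_s: 26.52
eef_pos: [459.6, -38.6, 126.3]
ee_rot: [-0.001, -0.402, 0.916, 0.002]
force: [-0.0, 0.4, -1.7]
opening: 18.2
grasp_force: 61.4
```

No force yet with the shank front past the edge, so it is entering the notch. I'll continue gently until home.

```bash
python3 -m jog '[-0.003,0,0,0,-0.006,0,0,0]'|grep -E "pos|force"; python3 -m jog '[-0.003,0,0,0,-0.006,0,0,0]'|grep -E "pos|force"; python3 -m jog '[-0.002,0,0,0,-0.004,0,0,0]'|grep -E "pos|force"
```

```text
eef_pos: [463.6, -34.2, 126.3]
force: [-0.3, 0.0, -1.5]
grasp_force: 61.4
eef_pos: [467.7, -29.7, 126.3]
force: [0.5, 0.5, -0.8]
grasp_force: 61.4
eef_pos: [470.3, -26.8, 126.3]
force: [-0.2, -0.2, -1.3]
grasp_force: 61.4
```

```bash
python3 -m jog '[-0.001,0,0,0,-0.002,0,0,0]'|grep -E "pos|force"; python3 -m jog '[-0.001,0,0,0,-0.002,0,0,0]'|grep -E "pos|force";  python3 -m jog '[-0.001,0,0,0,-0.002,0,0,0]'|grep -E "pos|force"
```

```text
eef_pos: [471.7, -25.5, 126.3]
force: [0.0, -0.4, -1.2]
grasp_force: 61.4
eef_pos: [472.9, -24.1, 126.3]
force: [-2.2, -3.4, 0.0]
grasp_force: 61.6
eef_pos: [473.5, -23.4, 126.3]
force: [-7.6, -10.7, 4.4]
grasp_force: 62.2
```

Contact is straight outward at the expected home depth. I'll ease off 1 mm and lower onto the plate.

```bash
python3 -m jog '[0.001,0,0.002,0,0.001,0,0.003,0]'|grep -E "pos|force"; python3 -m jog '[0,0,0.001,0,0,0,0.002,0]'|grep -E "pos|force";  python3 -m jog '[0,0,0.001,0,0,0,0.002,0]'|grep -E "pos|force"
```

```text
eef_pos: [473.1, -23.8, 123.3]
force: [-4.3, -5.7, 3.8]
grasp_force: 62.2
eef_pos: [473.1, -23.8, 121.4]
force: [-6.2, -5.3, 3.1]
grasp_force: 62.2
eef_pos: [473.2, -23.9, 119.9]
force: [-11.5, -6.9, 27.3]
grasp_force: 64.5
```

```bash
python3 -m jog '[0,0,-0.001,0,0,0,-0.001,0]'|grep -E "pos|force"; python3 -m jog '[0,0,0,0,0,0,0,0,0,0,0,0,0,0,0,0]' 0.1; python3 -m jog '[0,0,-0.02,0,0,0,-0.05,0,0,0,-0.1,0,0.02,0,-0.15,0,0.07,0,-0.18,0,0.12,0,-0.2,0,0.12,0,-0.2,0]'
python3 - <<'E'
from station import cams
import cv2
c=cams.snapshot("side");cv2.imwrite("pics/fin.png",cv2.resize(c["color"][180:270,205:305],None,fx=7,fy=6,interpolation=2))
E
```

```text
eef_pos: [473.0, -23.8, 120.2]
force: [-4.6, -6.3, -0.8]
grasp_force: 61.5
time_s: 29.52
eef_pos: [473.8, -23.2, 120.4]
ee_rot: [-0.001, -0.402, 0.916, 0.002]
force: [0.1, 0.3, -0.6]
opening: 47.0
grasp_force: 0.0
time_s: 30.4
eef_pos: [392.1, -114.0, 321.9]
ee_rot: [-0.0, -0.4, 0.916, 0.001]
force: [0.7, 0.5, -1.0]
opening: 46.6
grasp_force: 0.0
```

View pics/fin.png

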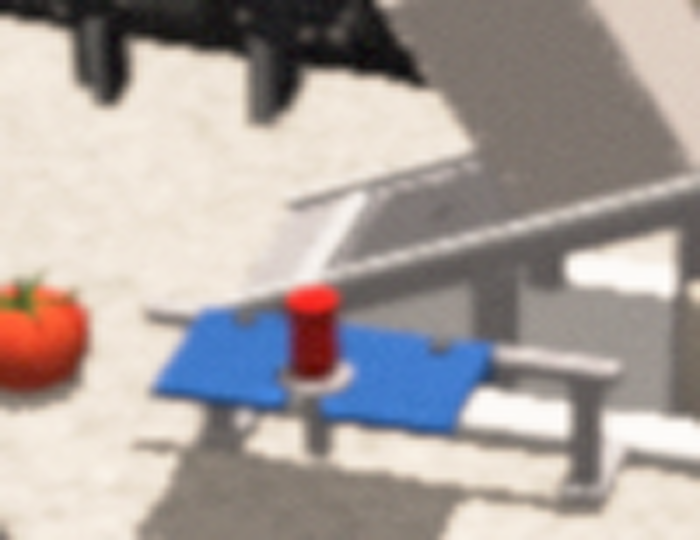

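The pin stands upright with its handle at (315,335) and its collar flat on the plate at (317,377). The shank is in the notch, and the gripper is clear. I'll hand it in.

```bash
python3 -c "
from station import ctrl
print(ctrl.sign_off())"
```

```text
the job is handed in; nothing more can be done
None
```

The lock pin is out of the bed and parked upright in the keeper notch, pushed home with its collar flat on the plate and released. I handed the job in at about 30 s of the 51 s allowed; no verdict came back.

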